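Load the air press and trip its guarded lever

ROBOT

A 6-joint arm with a two-finger parallel gripper is mounted at the origin on the work surface. World frame = base frame: x ahead of the robot, y to its left, z up, the work surface at z = 0. Lengths are in m, angles in rad, forces in N, time in s.
With the tool pointing down it reaches from about 0.3 to 0.775 m from the base axis. Payload 14.6 kg.
Tool frame: the origin (TCP) lies on the centre line of the jaws, within the pads' length; the fingertips stand 19 mm ahead of it and the grasp point (between the pads) is the TCP; z points along the fingers, x is the direction in which the jaws open and shut, and the axes are right-handed (so a half turn about z gives the same grasp; the last joint's range is limited). The gripper opens to 94 mm and grips with 3 to 60 N. Pads are 16 mm wide; open, the fingers measure 119 mm over their backs; the gripper's body (75 mm by 177 mm) begins 78 mm behind the grasp point.
Start: joints at [-1.252, 0.3, 1.521, -0, 1.321, -0.067], TCP at [0.207, -0.51, 0.224] pointing down, gripper open.
Joint ranges: [-3.03, 3.03], [-0.79, 2.21], [0.23, 2.52], [-1.04, 4.18], [0, 3.07], [-2.55, 2.55]. Speed limits (rad/s): [2.22, 2.22, 2.57, 3.14, 3.14, 3.14].

INTERFACE

Orientations are given as [roll, pitch, yaw] about the fixed x, y, z axes, in that order (R = Rz(yaw) Ry(pitch) Rx(roll)).
In Python, from station import ctrl, imaging gives the robot as it stands.
- The arm moves only by the shell command python3 -m handwheel 'ROWS' [OPENING] [FORCE]. ROWS is JSON, a list that holds one entry, the list of rows, each a list of 4 numbers: the shift along the tool's x, y, z in m, then the turn about the tool's z in rad. A call has 1 to 10 rows; each row shifts and turns the pose as measured when the row begins, along the tool's axes as they then stand; what a row does not reach is not made up. A row lasts 1/10 s, in which the tool goes at most 50 mm and 8.59 degrees, less where a joint would pass 70% of its speed; a pose out of reach is approached as far as the arm can. A call is refused whole if a number of a shift passes 0.05 or a number of a turn 0.15, either way. A call with a gripper value outside its range is refused whole. OPENING is the finger opening in m, from 0 to 0.094, set as the call begins (- or left out, the last holds). The fingers move at their own pace and stop on an object; FORCE is the grip in N (left out, the last holds). Time passes only in rows, so rows that do not move let the fingers close. It gives the time, the measured TCP pose, the force and the opening at its end, in the units of the state.
- ctrl.get_obs(): the state, without advancing time (a new reading comes with each control period).
- imaging.camera(name): name is "scene" or "top" or "wrist"; returns the picture (400x640x3 uint8, red, green, blue); there is no depth.
- imaging.camera_model(name): a dict with "camera_matrix" (3x3 intrinsics, pixels), "position" and "attitude" of the camera in the world. Camera axes: x right, y up, looking along -z (the intrinsics and any distortion apply to the point x, -y, -z); pixel columns grow to the right and rows downward; lengths in m; the calibration is good to about 2 mm. The wrist camera is an equidistant fisheye: a pixel r from the principal point sees the ray r / f radians off the axis. A picture is of the moment at which its call begins: read the wrist's pose just before it. camera_model takes no time and is no camera call; for the wrist camera it gives the pose at the moment of the call.
- ctrl.hand_in(): hands the job in, once; it reports no verdict.
The state is a dict: "time_s": time; "qpos": joint angles; "joint_vel": joint speeds; "tau": joint torques, N m; "ee_pos": TCP position; "eef_rot": TCP orientation; "force": force on the tool from outside, world axes, zero at the start; "moment": the same for the moment, N m; "grip_width": finger opening in m.
Only numpy, scipy, OpenCV 4.12 (cv2) and the standard library are available. Lean on these libraries where they do the work, as an engineer would, in place of code of your own. Each camera call takes 0.05 s, during which the arm holds its last target. There are 200 camera calls.

TASK

Push the press's tray, with the brass coupling standing in it, all the way in until it stops. Then reach down through the window in the top of the valve guard and press the lever fully down, so that the ram drops into the coupling, and come back out, without ever touching the guard. Do not touch or pick up the coupling, keep it upright, and leave the other things on the bench alone.

Things in the scene. Friction and masses are not known exactly. Their poses are not given: they have to be found in the camera images.
- press: Grey bench air press, fixed to the bench. Base 270 x 180 mm, 20 mm thick; column 80 mm wide and head 70 mm wide at the rear (own +x), head underside 150 mm and cylinder top 280 mm above the bench. Origin on the bench; own x (horizontal) points from the tray's push plate to the column, the way the tray slides in; the head spans own x 0 to 130 mm. It may stand to the left or right of the valve.
- push_plate (a point): Centre-line point on the outer face of the tray's upright push plate (aluminium, 90 mm wide, 10 mm thick, its top 76 mm and its lower edge 21 mm above the bench), 56 mm above the bench. It moves with the tray; push there along the press's own +x (the point's axes are those of the press).
- tray (a joint): Tray travel in m: 0 = out (start), 0.060 = fully home at a hard stop. Slides with about 3 N of friction and stays where it is left. At home the push plate's face is still about 123 mm in front of the press's origin.
- press_axis (a point): Point on the ram's vertical axis at the level of the tray's upper face (33 mm above the bench): the place of the coupling's origin when the tray is home. Fixed to the press.
- ram (a joint): Ram travel downward in m, 0 = up, 0.040 = down with the lever fully down. Driven by the lever (0.167 m per rad). Its 14 mm pilot pin then stands 14 mm deep in the coupling's bore; if the tray is not home it lands on the coupling and blocks.
- coupling: Loose brass pipe coupling, a plain tube 42 mm outside, 26 mm bore, 45 mm tall, about 0.2 kg, standing upright in a low four-sided nest (8 mm high) on the tray. Origin at the centre of its underside, z up.
- guard: Steel valve guard, fixed, an open cage of 6 mm upright bars 220 x 200 mm (own x, own y) with a flat 6 mm top plate whose upper face is 130 mm above the bench. Origin on the bench under the cage's centre. A rectangular window is cut through the top plate. Must not be touched.
- window (a point): Centre of the window, on the upper face of the guard's top plate (130 mm above the bench). The clear opening is 100 mm along own x and 110 mm along own y; z up.
- paddle (a point): Centre of the upper face of the lever's black paddle (36 mm along own x, 44 mm along own y, 8 mm thick), seen right below the window's centre. With the lever up it lies 12 mm below the guard's upper face; fully down it lies 37 mm below it, 93 mm above the bench. Moves with the lever.
- lever (a joint): Lever angle in rad: 0 = up (start), 0.24 = fully down at a hard stop. It is hinged 105 mm from the paddle's centre towards the valve's own +x, about a level axis. Needs about 5 to 7 N pressed straight down on the paddle and stays where it is left (no spring).
- spare: Bystander: a loose brass coupling like the other (42 mm, 45 mm tall), standing on the bench itself. Origin at the centre of its underside.
- spray_can: Bystander: loose can, 60 mm diameter, 170 mm tall, standing. Origin at the centre of its underside.
- screwdriver: Bystander: loose screwdriver 200 mm long lying on the bench. Origin near its middle, along its own x.
Things that resemble listed ones, but are neither listed nor needed, are in the scene too. Leave any black or turquoise look-alike of the coupling alone.

How it is judged:
By the outcome, as a careful person would: the job done as asked, in the order asked, and still so for the second after the job is handed in, with the robot touching nothing.
It also fails if it takes over 45 s, if anything falls off the work surface, if the arm or the gripper's body presses on something with over 40 N, if the wrist force passes 120 N, or if a joint passes its speed limit or range.

## Working session

There is one attempt and no reset: what is moved stays moved. The work goes in short steps, Python scripts to look and compute and a shell command to move; the robot and the scene stay as the last step left them, time stands still between calls to the robot, and variables do not carry over. Pictures are saved under pics/ and viewed, about 8 in all and at most 12, crops included, and the job is handed in when it is done.

```bash
mkdir -p pics; cat > h.py <<'E'
import numpy as np, cv2
from station import ctrl, imaging
from scipy.spatial.transform import Rotation as R
def snap(n,f):
    im=imaging.camera(n); cv2.imwrite('pics/'+f,im[:,:,::-1]); return im
def att(m):
    a=np.array(m['attitude'],float)
    return a if a.shape==(3,3) else (R.from_quat(a).as_matrix() if a.size==4 else R.from_euler('xyz',a).as_matrix())
def ray(m,u,v):
    K=np.array(m['camera_matrix']); d=np.array([(u-K[0,2])/K[0,0],-(v-K[1,2])/K[1,1],-1.])
    return np.array(m['position']),att(m)@d
def onz(m,u,v,z):
    p,d=ray(m,u,v); return p+d*(z-p[2])/d[2]
def proj(m,P):
    K=np.array(m['camera_matrix']); q=att(m).T@(np.array(P)-m['position']); return K[0,2]+K[0,0]*q[0]/-q[2],K[1,2]+K[1,1]*q[1]/q[2]
E
python3 - <<'E'
from h import *
for n in('scene','top','wrist'):
    m=imaging.camera_model(n); print(n,m)
    snap(n,n+'0.png')
print(ctrl.get_obs())
E
```

```text
scene {'camera_matrix': array([[379.04225767,   0.        , 314.26202641],
       [  0.        , 379.04225767, 192.30487743],
       [  0.        ,   0.        ,   1.        ]]), 'position': array([0.49808112, 0.82871876, 0.85868491]), 'attitude': array([ 0.83125779,  0.01724569, -3.02347136])}
top {'camera_matrix': array([[366.44113265,   0.        , 320.76121369],
       [  0.        , 366.44113265, 206.48196037],
       [  0.        ,   0.        ,   1.        ]]), 'position': array([0.50160544, 0.01977344, 1.12128027]), 'attitude': array([ 7.46091437e-02,  1.21940469e-03, -1.54592698e+00])}
wrist {'camera_matrix': array([[309.70691629,   0.        , 322.82234046],
       [  0.        , 309.70691629, 199.96984356],
       [  0.        ,   0.        ,   1.        ]]), 'position': array([ 0.28219072, -0.47783967,  0.38487875]), 'attitude': array([-2.82353244e-01,  6.96122226e-04, -1.18502978e+00])}
{'time_s': 0.15, 'qpos': array([-1.25159619e+00,  3.00358265e-01,  1.52145813e+00, -1.64300745e-05,
        1.32067101e+00, -6.65950053e-02]), 'joint_vel': array([-0.00037498, -0.00337252, -0.00136068, -0.00146104, -0.00253203,
        0.00089649]), 'tau': array([ 8.10873935e-04, -5.31961477e+01, -3.52820885e+01,  7.08232261e-02,
        2.36291840e-02, -8.29747160e-05]), 'ee_pos': array([ 0.20690066, -0.50940016,  0.22400022]), 'eef_rot': array([-3.14154899e+00,  8.93825904e-04, -1.18499709e+00]), 'force': array([-0.18068932,  0.37248304,  0.54836532]), 'moment': array([0.01853635, 0.07884155, 0.01228541]), 'grip_width': 0.09430783663028529}
```

View pics/top0.png

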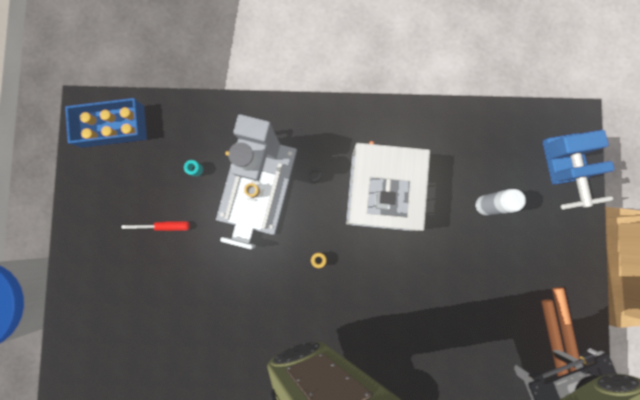

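View pics/scene0.png

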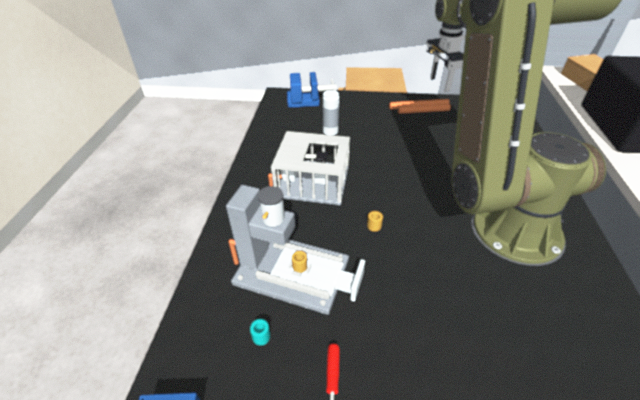

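The top view shows the press at about (258,180), with its push plate at (238,242) and the brass coupling in the tray at (252,189). The guard is at (388,187) with its window at (389,197). Possible mix-ups for the coupling are the spare brass at (318,260), a turquoise one at (193,167) and a black one at about (314,175). I choose the brass one in the tray. Next is one close crop of both work areas.

```bash
python3 - <<'E'
import cv2,numpy as np
t=cv2.imread('pics/top0.png')
a=cv2.resize(t[110:260,205:445],None,fx=3.3,fy=3.3,interpolation=cv2.INTER_CUBIC)
cv2.imwrite('pics/c1.png',a); print(a.shape)
E
```

```text
(495, 792, 3)
```

View pics/c1.png

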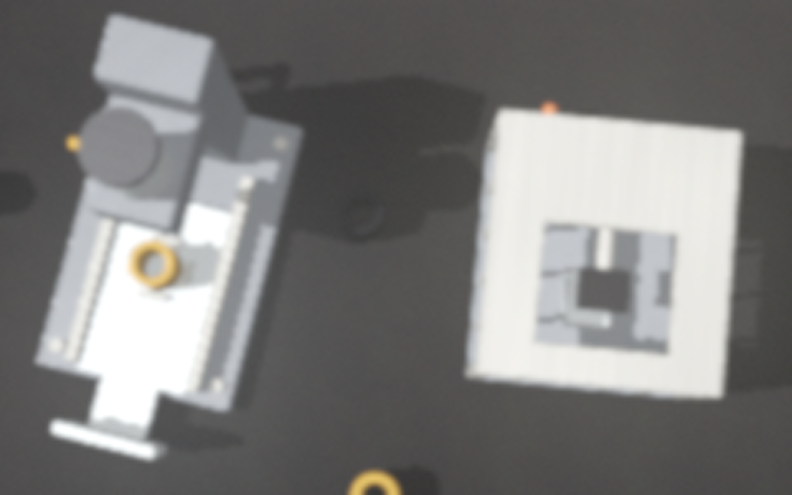

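The crop confirms the choices. The brass coupling in the nest is at crop (154,265), the push plate's top edge runs from (50,430) to (158,455), and the window corners are (544,223), (676,234), (668,353) and (534,343). The paddle is at (603,291), with its lever arm running toward image-up.

```bash
python3 - <<'E'
from h import *
m=imaging.camera_model('top'); s=imaging.camera_model('scene')
c=lambda u,v,z:onz(m,205+(u+.5)/3.3-.5,110+(v+.5)/3.3-.5,z)
def yaw(d): return np.degrees(np.arctan2(d[1],d[0]))
G=[c(*p,.13) for p in[(500,108),(743,130),(722,397),(470,375)]]
W=[c(*p,.13) for p in[(544,223),(676,234),(668,353),(534,343)]]
for n,Q in(('guard',G),('win',W)):
    Q=np.array(Q); print(n,Q.mean(0).round(4),'sides',[np.linalg.norm(Q[i]-Q[i-1]).round(3) for i in range(4)],'yaw x',yaw(Q[0]+Q[1]-Q[2]-Q[3]), 'sc px',proj(s,Q.mean(0)))
print('paddle',c(603,291,.118))
a,b=c(51,436,.076),c(155,460,.076); print('plate',a,b,np.linalg.norm(a-b),'yaw',yaw(a-b)-90)
print('coupling top',c(154,265,.078),'spare',c(375,495,.045))
# base corners z=.02
B=[c(*p,.02) for p in[(37,362),(230,410),(303,130)]]; print(np.round(B,3),np.linalg.norm(B[0]-B[1]),np.linalg.norm(B[2]-B[1]),yaw(B[2]-B[1]),yaw(B[0]-B[1])-90)
print('can top', onz(m,514,200,.17))
# scene: plate & coupling checks
for n,P in(('plateA',a),('plateB',b),('coup',c(154,265,.078))): print(n,proj(s,P))
E
```

```text
guard [ 0.6366 -0.1619  0.13  ] sides [np.float64(0.224), np.float64(0.203), np.float64(0.223), np.float64(0.207)] yaw x -4.780544096857683 sc px (np.float64(311.70685023675054), np.float64(150.5647180502622))
win [ 0.6062 -0.1595  0.13  ] sides [np.float64(0.1), np.float64(0.109), np.float64(0.099), np.float64(0.11)] yaw x -3.6398963639388393 sc px (np.float64(320.96369774000493), np.float64(151.52106060130936))
paddle [ 0.60492429 -0.15967343  0.118     ]
plate [0.47208826 0.30636234 0.076     ] [0.45379225 0.21603597 0.076     ] 0.0921607143053252 yaw -11.450598784725472
coupling top [0.62207687 0.22308155 0.078     ] spare [0.42651297 0.02642726 0.045     ]
[[0.537 0.338 0.02 ]
 [0.498 0.16  0.02 ]
 [0.758 0.102 0.02 ]] 0.1816112919652936 0.26611161842291986 -12.72132502185412 -12.470718026010204
can top [ 0.60206005 -0.48011176  0.17      ]
plateA (np.float64(356.3935149643743), np.float64(288.1818268610545))
plateB (np.float64(364.84183080909935), np.float64(258.67601843403327))
coup (np.float64(299.4795087873936), np.float64(254.91010873140704))
```

```bash
python3 - <<'E'
import cv2
t=cv2.imread('pics/scene0.png')
cv2.imwrite('pics/c2.png',cv2.resize(t[120:310,225:395],None,fx=3.1,fy=3.1,interpolation=cv2.INTER_CUBIC))
E
```

```text
(no output)
```

View pics/c2.png

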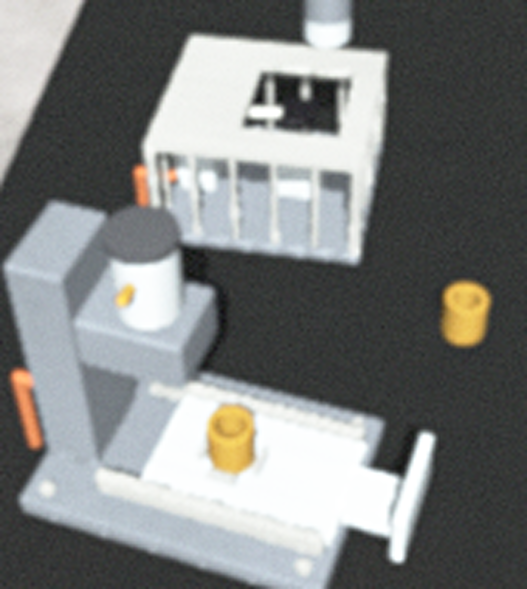

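The points fit the given sizes: the window measures 100x109 mm, the guard 223x205 mm and the plate 92 mm, and the scene view agrees to about 1-2 px. The press yaw is about -12.3°. I'll set the tool yaw to match and close the fingers.

```bash
python3 -m handwheel '[[[0,0,0,-0.14],[0,0,0,-0.14],[0,0,0,-0.14],[0,0,0,-0.14],[0,0,0,-0.14],[0,0,0,-0.14],[0,0,0,-0.14],[0,0,0,0]]]' 0 20
```

```text
time_s: 0.95
ee_pos: [0.2066, -0.5086, 0.222]
eef_rot: [-3.137, 0.002, -0.167]
force: [-0.2, 0.3, -0.2]
grip_width: 0.0334
```

```bash
python3 -m handwheel '[[[0.03,-0.02,0,0.05],[0.03,-0.05,0,0],[0.03,-0.05,0,0],[0,-0.05,0,0],[0,-0.05,0,0],[0,-0.05,0,0],[0,-0.05,0,0],[0,-0.05,0,0],[0,-0.05,0,0],[0,-0.05,0,0]]]'; python3 -m handwheel '[[[0,-0.05,0,0],[0,-0.05,0,0],[0,-0.05,0,0],[0,-0.05,0,0],[0,0,0,0]]]'
```

```text
time_s: 1.95
ee_pos: [0.3972, -0.0813, 0.2224]
eef_rot: [-3.136, 0.003, -0.277]
force: [0.8, -0.2, -1.4]
grip_width: -0.0001
time_s: 2.45
ee_pos: [0.4516, 0.1158, 0.2241]
eef_rot: [-3.135, 0.002, -0.297]
force: [0.3, 0.3, 0.6]
grip_width: 0.0005
```

```bash
python3 -m handwheel '[[[-0.025,0,0,-0.08],[-0.025,-0.04,0,0],[-0.025,-0.04,0,0],[0,-0.035,0,0],[0,-0.03,0,0],[0,0,0,0],[0,0,0,0]]]'
```

```text
time_s: 3.15
ee_pos: [0.4086, 0.2794, 0.2243]
eef_rot: [-3.136, 0.002, -0.241]
force: [-0.7, 0.0, 0.6]
grip_width: 0.0001
```

```bash
python3 -m handwheel '[[[0,0.006,0.03,-0.026],[0,0,0.04,0],[0,0,0.04,0],[0,0,0.03,0],[0,0,0.02,0],[0,0,0,0],[0,0,0,0]]]'; python3 - <<'E'
from h import *
p=ctrl.get_obs()['ee_pos'];e=ctrl.get_obs()['eef_rot']; print(p,e)
t=snap('top','t1.png'); s=snap('scene','s1.png')
a=cv2.resize(t[140:290,180:330],None,fx=2.6,fy=2.6,interpolation=3);b=cv2.resize(s[190:320,225:395],None,fx=2.4,fy=3,interpolation=3)
cv2.imwrite('pics/c3.png',np.hstack([a[:390],b[:390]])[:,:,::-1])
E
```

```text
time_s: 3.85
ee_pos: [0.4085, 0.2668, 0.0613]
eef_rot: [-3.135, -0.001, -0.236]
force: [-0.2, -1.1, 0.3]
grip_width: 0.0004
[0.40849832 0.26684081 0.06131237] [-3.13482648e+00 -5.62792648e-04 -2.35719473e-01]
```

View pics/c3.png

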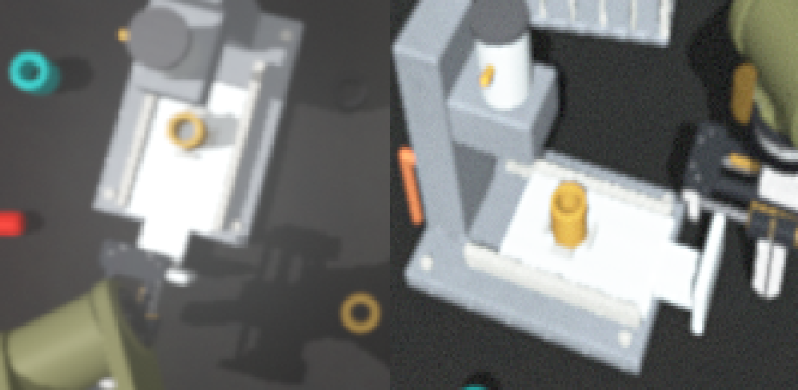

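The fingers stand in front of the plate, clear of it and below its top edge at about (765,265), with the coupling upright. I'll approach and push gently.

```bash
python3 -m handwheel '[[[0.01,-0.006,0,-0.02],[0.01,0,0,0],[0.01,0,0,0],[0.006,0,0,0],[0.006,0,0,0],[0.006,0,0,0],[0.006,0,0,0],[0.006,0,0,0]]]'
```

```text
time_s: 4.75
ee_pos: [0.4728, 0.2596, 0.0663]
eef_rot: [-3.13, -0.004, -0.217]
force: [-3.5, 1.0, 2.6]
grip_width: 0.0007
```

```bash
python3 -m handwheel '[[[0.006,0,0.002,0],[0.006,0,0.002,0],[0.006,0,0.001,0],[0.006,0,0,0]]]';python3 -m handwheel '[[[0.005,0,0,0],[0.005,0,0,0]]]'
```

```text
time_s: 5.15
ee_pos: [0.4981, 0.254, 0.061]
eef_rot: [-3.131, -0.004, -0.217]
force: [-4.2, 1.1, 3.3]
grip_width: 0.0005
time_s: 5.35
ee_pos: [0.5089, 0.2515, 0.061]
eef_rot: [-3.131, -0.004, -0.217]
force: [-3.7, 0.8, 2.9]
grip_width: 0.0007
```

```bash
for i in 1 2; do python3 -m handwheel '[[[0.004,0,0,0]]]'; done
```

```text
time_s: 5.45
ee_pos: [0.5112, 0.251, 0.0609]
eef_rot: [-3.132, 0.001, -0.217]
force: [-43.1, 8.8, 29.1]
grip_width: 0.0004
time_s: 5.55
ee_pos: [0.5112, 0.251, 0.061]
eef_rot: [-3.134, 0.012, -0.217]
force: [-54.8, 7.3, 36.0]
grip_width: 0.0006
```

It hit the hard stop: the force rose from 4 to 45 N, and the position is within 2 mm of the predicted home. I'll back off and look.

```bash
python3 -m handwheel '[[[-0.005,0,0,0],[-0.02,0,0,0],[-0.03,0,0,0],[0,0,-0.05,0],[0,0,-0.05,0],[0,0,-0.05,0],[0,0,-0.03,0],[0,0.05,0,0],[0,0.05,0,0],[0,0.05,0,0]]]'; python3 - <<'E'
from h import *
m=imaging.camera_model('top');sm=imaging.camera_model('scene')
t=snap('top','t2.png'); s=snap('scene','s2.png')
# expected coupling when home
P=np.array([.622,.2231,.078])+.06*np.array([.977,-.213,0]); print('exp coupling px top',proj(m,P),'scene',proj(sm,P))
f=np.array([.5216,.2484,.076]); print('plate exp',proj(m,f),proj(sm,f))
a=cv2.resize(t[140:290,180:330],None,fx=2.6,fy=2.6,interpolation=3);b=cv2.resize(s[190:320,225:395],None,fx=2.4,fy=3,interpolation=3)
cv2.imwrite('pics/c4.png',np.hstack([a[:390],b[:390]])[:,:,::-1])
E
```

```text
time_s: 6.55
ee_pos: [0.4272, 0.1143, 0.247]
eef_rot: [-3.135, 0.005, -0.21]
force: [0.3, -0.3, -0.0]
grip_width: 0.0006
exp coupling px top (np.float64(256.5429611490385), np.float64(169.84690973488983)) scene (np.float64(278.174288135873), np.float64(249.2197759897648))
plate exp (np.float64(241.2035698009178), np.float64(224.8410313483054)) (np.float64(337.4984123189838), np.float64(266.6801644824071))
```

View pics/c4.png

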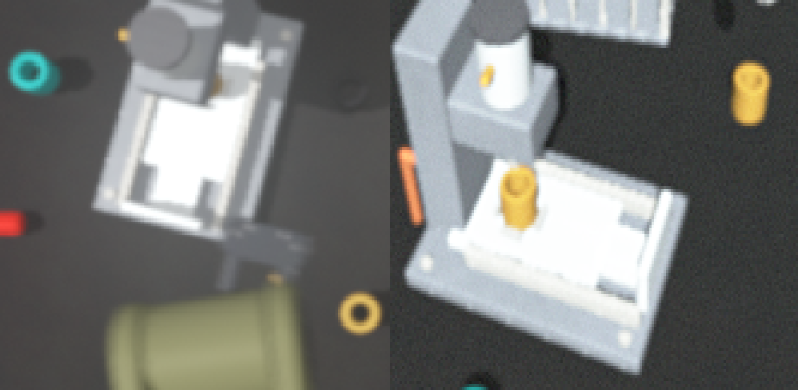

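The tray is home. The coupling is upright with its top at (518,180) in the right half, exactly where predicted. Next I move over the window.

```bash
python3 -m handwheel '[[[0,0.01,0,-0.146],[0.02,0.04,0,0],[0.03,0.04,0,0],[0.03,0.04,0,0],[0.03,0.04,0,0],[0.03,0.04,0,0],[0.03,0.03,0,0],[0.02,0.01,0,0],[0,0,0,0],[0,0,0,0]]]'
```

```text
time_s: 7.65
ee_pos: [0.6058, -0.1576, 0.2449]
eef_rot: [-3.137, -0.004, -0.065]
force: [0.4, 0.6, -1.0]
grip_width: 0.0006
```

```bash
python3 -m handwheel '[[[0,0.002,0.03,0],[0,0,0.03,0],[0,0,0.02,0],[0,0,0.005,0],[0,0,0,0],[0,0,0,0]]]'; python3 - <<'E'
from h import *
t=snap('top','t3.png'); s=snap('scene','s3.png'); w=snap('wrist','w3.png')
a=cv2.resize(w,(400,250));b=cv2.resize(s[120:215,255:365],None,fx=3,fy=3,interpolation=3)
b=cv2.resize(b,(400,345)); a=cv2.copyMakeBorder(a,0,95,0,0,0)
cv2.imwrite('pics/c5.png',np.hstack([a,b])[:,:,::-1])
E
```

```text
time_s: 8.25
ee_pos: [0.6057, -0.1549, 0.1608]
eef_rot: [-3.138, -0.009, -0.061]
force: [0.2, 1.1, -0.2]
grip_width: 0.0005
```

View pics/c5.png

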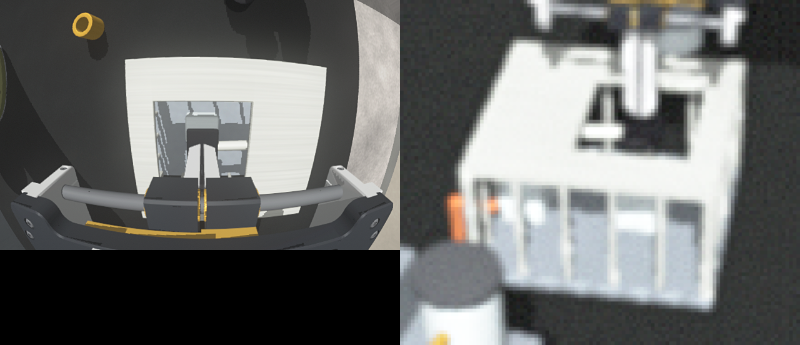

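The fingers are above the window, centred over the black paddle at about (202,125) in the wrist view and well clear of the window edges. I'll descend.

```bash
python3 -m handwheel '[[[0,0.005,0,0],[0,0,0.01,0],[0,0,0.008,0],[0,0,0,0]]]'; python3 -m handwheel '[[[0,0,0.005,0],[0,0,0.005,0],[0,0,0.005,0]]]'
```

```text
time_s: 8.8
ee_pos: [0.606, -0.1611, 0.1426]
eef_rot: [-3.139, -0.011, -0.062]
force: [0.8, 0.8, -0.2]
grip_width: 0.0006
time_s: 9.1
ee_pos: [0.6057, -0.1611, 0.1273]
eef_rot: [-3.139, -0.01, -0.062]
force: [-5.8, 1.3, 6.9]
grip_width: 0.0004
```

```bash
python3 -m handwheel '[[[0,0,0.004,0],[0,0,0.004,0]]]'; for i in 1 2 3; do python3 -m handwheel '[[[0,0,0.003,0]]]'; done
```

```text
time_s: 9.3
ee_pos: [0.6053, -0.1611, 0.1192]
eef_rot: [-3.139, -0.009, -0.062]
force: [-2.6, 0.4, 5.0]
grip_width: 0.0002
time_s: 9.4
ee_pos: [0.6053, -0.1611, 0.1162]
eef_rot: [-3.139, -0.009, -0.062]
force: [-2.1, 0.4, 4.3]
grip_width: 0.0001
time_s: 9.5
ee_pos: [0.6054, -0.1611, 0.1134]
eef_rot: [-3.14, -0.009, -0.062]
force: [-1.3, 0.6, 5.1]
grip_width: 0.0007
time_s: 9.6
ee_pos: [0.6057, -0.1612, 0.1115]
eef_rot: [-3.14, -0.01, -0.061]
force: [-15.2, 2.9, 33.2]
grip_width: 0.0004
```

It hit the stop with the tips at z = 0.0925, against an expected 0.093. I'll withdraw straight up.

```bash
python3 -m handwheel '[[[0,0,0.001,0],[0,0,-0.01,0],[0,0,-0.03,0],[0,0,-0.04,0],[0,0,-0.04,0],[0,0,-0.03,0],[-0.04,0,0,0],[-0.05,0,0,0],[-0.05,0,0,0],[-0.04,0,0,0]]]';python3 -m handwheel '[[[-0.03,0.03,0,0],[0,0,0,0],[0,0,0,0]]]'; python3 - <<'E'
from h import *
t=snap('top','t4.png'); s=snap('scene','s4.png')
a=cv2.resize(t[110:260,205:445],None,fx=1.65,fy=1.65,interpolation=3);b=cv2.resize(s[125:305,225:385],None,fx=2.5,fy=2.5,interpolation=3)
cv2.imwrite('pics/c6.png',np.hstack([cv2.copyMakeBorder(a,0,450-a.shape[0],0,0,0),b])[:,:,::-1])
E
```

```text
time_s: 10.6
ee_pos: [0.4225, -0.1496, 0.2656]
eef_rot: [-3.141, -0.013, -0.059]
force: [0.2, -0.1, 1.2]
grip_width: 0.0009
time_s: 10.9
ee_pos: [0.3864, -0.1779, 0.2668]
eef_rot: [3.14, -0.017, -0.06]
force: [-0.2, -0.7, 0.2]
grip_width: 0.0004
```

View pics/c6.png

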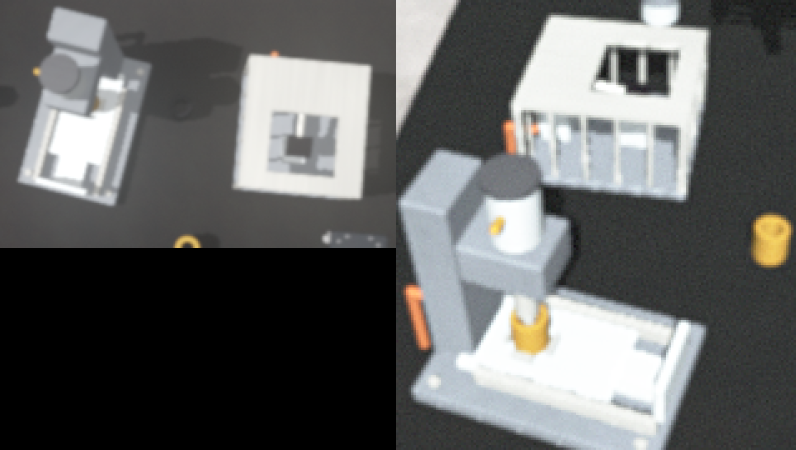

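The ram at (530,305) now stands inside the coupling's bore at (530,325). The coupling is upright, the tray is home, the lever is down, and the arm is clear of everything. I'm handing in.

```bash
python3 -c "
from station import ctrl; print(ctrl.hand_in())"
```

```text
the job is handed in; nothing more can be done
None
```

The job is done and handed in at about 11 s on the robot's clock. I pushed the tray home with the closed fingers, then pressed the lever fully down through the window and came straight back up and out.

- **Tray:** it stopped hard within 2 mm of the predicted home position. The force rose from about 4 N to about 66 N total at the fingers. The coupling then stood upright where I had predicted it.
- **Lever:** it stopped with the fingertips 92.5 mm above the bench, against an expected 93 mm.
- **Ram:** the last picture shows it inside the coupling's bore, with the tray still home.
- **Guard and bystanders:** I saw no sign of contact with the guard, in the pictures or the readings I printed. The spare looks unmoved, and I did not recheck the spray can or the screwdriver closely.

No check failed or disagreed. The ram's depth in the bore was judged by eye only, not measured.

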